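# Set the viewing filter at its marked slant

## Robot

A 7-joint arm with a two-finger parallel gripper is mounted at the origin on the work surface. World frame = base frame: x ahead of the robot, y to its left, z up, the work surface at z = 0. Lengths are in m, angles in degrees, forces in N, time in s.
With the tool pointing down it reaches from about 0.425 to 0.95 m from the base axis. Payload 16.7 kg.
Tool frame: the origin (TCP) lies between the finger pads; the fingertips stand 14 mm ahead of it and the grasp point (between the pads) lies 5 mm behind it; z points along the fingers, y is the line along which they close (so a half turn about z gives the same grasp; the last joint's range is limited). The gripper opens to 94 mm and grips with 3 to 60 N. Pads are 16 mm wide; open, the fingers measure 119 mm over their backs; the gripper's body (75 mm by 177 mm) begins 78 mm behind the grasp point.
Start: joints at [61.736, 24.414, 4.234, 92.017, -1.954, 63.644, -3.845], TCP at [0.227, -0.635, 0.219] pointing down, gripper open.
Joint ranges: [-163.25, 163.25], [-28.42, 122.38], [-70.27, 78.77], [12.13, 141.07], [-58.53, 238.53], [9.26, 117.41], [-156.51, 156.51]. Speed limits (degrees/s): [108.29, 108.29, 136.94, 136.94, 172.46, 172.46, 172.46].

## Interface

Orientations are given as [roll, pitch, yaw] about the fixed x, y, z axes, in that order (R = Rz(yaw) Ry(pitch) Rx(roll)).
In Python, from station import bot, capture, job, models gives the robot as it stands.
- The arm moves only by the tool send_rows, never from a script. Its argument "steps" is text: rows parted by semicolons, each of 7 numbers parted by spaces: the turn, a rotation vector about the tool's x, y, z in units of 8 degrees (1.0 is 8 degrees), then the shift along the tool's x, y, z in mm, then the closure, from 0 (fully open) to 1 (shut). In form: rx ry rz dx dy dz fingers; .... A call has exactly 8 rows; each row shifts and turns the commanded pose from where the row before left it, along the tool's axes as they then stand; what a row does not reach is not made up. A row lasts 1/10 s, in which the tool goes at most 50 mm and 8.59 degrees, less where a joint would pass 70% of its speed; a pose out of reach is approached as far as the arm can. A call with a gripper value outside its range is refused whole. The fingers move at their own pace and stop on an object; "grip_force" is the grip in N (left out, the last holds). Time passes only in rows, so rows that do not move let the fingers close, or fill a call up. It gives the time, the measured TCP pose, the force, the opening and the grip force at its end, in the units of the state.
- bot.get_obs(): the state, without advancing time (a new reading comes with each control period).
- capture(name): name is "side" or "top"; returns a dict with "color" (480x640x3 uint8, red, green, blue), "depth" (480x640 float32, m along the optical axis (not along the pixel's ray), 0 where there is no reading), "mtx" (3x3 intrinsics, pixels), "rvec" (rotation vector, rad) and "tvec" (3), from world to camera coordinates, as OpenCV has them. Camera axes: x right, y down, z forward; pixel columns grow to the right and rows downward; lengths in m; the calibration is good to about 2 mm. A picture is of the moment at which its call begins.
- job.close_job(): hands the job in; it is judged then, once.
Trained networks look in the newest picture that a camera, given by its name, has taken for a name from the list of things; names that differ only in an ending like _2 or _b are one class to them, and where a whole thing is asked for, a point or a joint stands for the part that bears it (a point fixed in the world has none). Each returns a list of dicts, best first, with "score" (0 to 1); they miss things now and then, are a little off and sometimes report something else, mostly with a low value. They report only what shows in the picture. A call takes as long as a camera call. They do not tell look-alikes from the thing itself.
- models.boxes_of(name, camera): "location" ([x, y, z] in m, in world coordinates, good to about 4 mm: the middle of the surface that is visible of it).
- models.pinpoint(name, camera): "location" ([x, y, z] in m, in world coordinates, good to about 4 mm: a listed point, or the origin of a listed thing).
The state is a dict: "time_s": time; "joints": joint angles; "joint_vel": joint speeds; "effort": joint torques, N m; "tool_pos": TCP position; "ee_rot": TCP orientation; "ft_force": force on the tool from outside, world axes, zero at the start; "torque": the same for the moment, N m; "opening": finger opening in m; "grasp_force": force on a finger pad.
Only numpy, scipy, OpenCV 4.12 (cv2) and the standard library are available. Lean on these libraries where they do the work, as an engineer would, in place of code of your own. Each camera call takes 0.05 s, during which the arm holds its last target. There are 200 camera calls.

## Task

Set up the amber filter plate on the white slant stand for photographing a gel. First slide the stand's blue foot stop, by its upright grip, until it is level with the two orange marks; then take the amber plate from the peg rack and lean it gently, centred, on the stand with its lower edge standing on the base and touching the stop along its length and its upper part resting back on the steel bar, and let go. The stop must still be on the marks; leave the white plate and everything else where they are.

Things in the scene. Friction and masses are not known exactly. Their poses are not given: they have to be found in the camera images.
- amber_mid (a point): Centre of the amber filter plate with black edges: rigid, 8 mm thick (its x axis), 110 mm wide (its y), 160 mm tall (its z, pointing up), about 0.17 kg. It starts upright in one of the two places of the peg rack, its lower edge 12 mm above the bench, between four pegs that reach 40 mm up from that edge (two on each face, 40 mm either side of the middle); it lifts straight up and out. Grip it across its thickness near the middle of its top edge.
- amber_foot (a point): Middle of the amber plate's lower edge, 80 mm below its centre along its z; same axes as the plate's centre.
- amber: The amber plate itself; origin and axes as amber_foot.
- diffuser_mid (a point): Centre of the white plate with black edges, same size as the amber one, standing in the rack's other place, parallel to it and 70 mm away (face to face 62 mm). To be left alone.
- stand: The slant stand, fixed: a white base 165 x 190 x 12 mm. Origin at bench level; x points from the bar towards the stop (roughly to the robot's left), y along bar and stop, z up. The base spans x = -75 to 90 mm, y = -95 to 95 mm. A low aluminium guide rail, 8 mm above the base, runs along x at y = -86 and +86 mm.
- bar: Steel rest bar of the stand, 10 mm diameter, 184 mm long along y; origin at its middle, on its axis, which is at stand x = -50 mm and 97 mm above the bench (85 mm above the base). A post stands under each end (y = -86 and +86 mm); nothing stands above it. The plate's top leans over it to the stand's -x side, 14 to 25 degrees from upright depending on the marks.
- stop (a joint): Travel of the blue foot stop, m: 0 with its middle at stand x = +70 mm, growing to 0.09 as it slides to stand -x, towards the bar. Stiff slide: about 6 N moves it and it stays where left.
- stop_mid (a point): Middle of the foot stop's low crossbar, 20 mm above the bench; axes as the stand. The crossbar is 12 mm thick along x (the face the plate touches is at x = -6 mm), 150 mm long along y, and its top is 6.5 mm above this point.
- stop_grip (a point): Point in the stop's upright grip, 57 mm above the bench; the grip is 14 mm along x, 30 mm along y, its top 72 mm above the bench, and its middle is 4 mm to +x of the stop's middle. Pinch it across y from above.
- mark_mid (a point): Midpoint between the two orange marks on the guide rails (each 6 mm long along x, at y = -86 and +86 mm of the stand), 20 mm above the bench; axes as the stand. The stop is set when stop_mid is level with it along x.
- beaker_mid (a point): Centre of a glass beaker, 68 mm across, 90 mm tall. Leave it.
- tip_box_mid (a point): Point 40 mm above the bench in a pipette tip box 85 x 120 x 80 mm. Leave it.
- tube_rack_mid (a point): Point 30 mm above the bench in a brown tube rack 70 x 160 mm, 102 mm tall with its blue-capped tubes. Leave it.
Not all that is in view belongs to the job. Of the things that look like the amber, the middle-sized one is meant.

How it is judged (in metres and radians):
On the way, in this order (a step that is already met when the one before it is completed fails the run):
1. the foot stop is level with the orange marks, within 5 mm (x of stop_mid in the frame of mark_mid between -0.005 and 0.005 m), for 0.2 s.
2. the amber plate has been lifted clear of the pegs (height (world z) of amber_mid above 0.145 m), for 0.1 s.
At the end, for the whole second after the job is handed in: The stop is within 5 mm of the marks; the amber plate leans released and at rest on the stand: lower edge down on the base, against the stop (gap under about 5 mm), parallel to it within 0.06 rad, centred within 15 mm, and its upper part resting on the steel bar (11 to 30 degrees from upright) (all of step 1 and x of amber_foot in the frame of stop_mid between -0.015 and -0.006 m and y of amber_foot in the frame of stop_mid between -0.015 and 0.015 m and height (world z) of amber_foot below 0.022 m and angle between the y axis of amber_mid and the y axis of stand, either way round below 0.06 rad and angle between amber_mid's own z axis and vertical between 0.19 and 0.52 rad and contact force between amber and bar above 0.03 N and linear speed of amber below 0.02 m/s and angular speed of amber below 0.1 rad/s and contact force between amber and the fingers below 0.05 N); the robot touches nothing.
It fails at once if the white plate, beaker, tip box or tube rack is moved by more than 20 mm (distance of any of diffuser_mid, beaker_mid, tip_box_mid, tube_rack_mid from where it was at the start of the episode above 0.02 m).
It fails at once if the amber plate is dropped on or rammed into the stand (over 40 N) (contact force between amber and stand above 40 N).
It also fails if it takes over 58 s, if anything falls off the work surface, if the arm or the gripper's body presses on something with over 40 N, if the wrist force passes 120 N, or if a joint passes its speed limit or range.

## Working session

There is one attempt and no reset: what is moved stays moved. The work goes in short steps, Python scripts to look and compute and a tool call to move; the robot and the scene stay as the last step left them, time stands still between calls to the robot, and variables do not carry over. Pictures are saved under pics/ and viewed, at most 10 in all, crops included, and the job is handed in when it is done.

Besides the shell and the picture viewer there is one more tool, called after "Request:" as name(argument=value, ...), one argument or row to a line, values as JSON. send_rows: Moves the arm, as the interface text tells. Its arguments: {"type":"object","properties":{"steps":{"type":"string"},"grip_force":{"type":"number"}},"required":["steps"]}

```bash
mkdir -p pics; cat > h.py <<'E'
import numpy as np,cv2
from station import bot,capture,job,models
def cap(n,f=None):
    c=capture(n)
    if f: cv2.imwrite('pics/'+f,c['color'][:,:,::-1])
    return c
def proj(c,p):
    return cv2.projectPoints(np.array(p,float).reshape(-1,3),np.array(c['rvec']),np.array(c['tvec']),np.array(c['mtx']),None)[0].reshape(-1,2)
def cloud(c):
    K=np.array(c['mtx']);R=cv2.Rodrigues(np.array(c['rvec'],float))[0];t=np.array(c['tvec']).ravel()
    v,u=np.mgrid[:480,:640];d=c['depth']
    P=np.stack([(u-K[0,2])/K[0,0]*d,(v-K[1,2])/K[1,1]*d,d],-1)
    W=(P-t)@R
    W[d==0]=np.nan
    return W
E
python3 - <<'E'
from h import *
o=bot.get_obs();print(o['time_s'],o['tool_pos'],o['ee_rot'],o['opening'])
for n in ['side','top']:
    c=cap(n,n+'0.png')
    np.savez(n+'0.npz',**c)
    for k in ['amber_mid','amber_foot','diffuser_mid','stand','bar','stop_mid','stop_grip','mark_mid','beaker_mid','tip_box_mid','tube_rack_mid']:
        for r in models.pinpoint(k,n)[:4]:
            print(n,k,round(r['score'],2),np.round(r['location'],3),proj(c,r['location']).round().astype(int)[0])
E
```

```text
0.0 [ 0.22731777 -0.63512352  0.21878155] [-1.79927265e+02  5.60053850e-03  1.96927025e+01] 0.09401569913021669
side amber_mid 0.91 [ 0.43  -0.38   0.059] [421 184]
side amber_mid 0.87 [ 0.471 -0.237  0.092] [393 194]
side amber_mid 0.66 [ 0.317 -0.207  0.114] [447 205]
side amber_foot 0.9 [ 0.319 -0.206 -0.001] [439 241]
side amber_foot 0.86 [ 0.476 -0.24   0.015] [389 216]
side amber_foot 0.6 [ 0.424 -0.379  0.002] [421 201]
side diffuser_mid 0.55 [ 0.547 -0.24   0.097] [368 186]
side diffuser_mid 0.16 [0.498 0.159 0.098] [317 273]
side stand 0.62 [0.491 0.215 0.   ] [309 323]
side bar 0.63 [0.495 0.161 0.1  ] [318 273]
side bar 0.5 [ 0.79  -0.066  0.031] [264 214]
side stop_mid 0.87 [0.489 0.283 0.022] [293 338]
side stop_grip 0.62 [0.489 0.28  0.055] [293 326]
side beaker_mid 0.75 [0.599 0.422 0.047] [205 359]
side tip_box_mid 0.6 [ 0.743 -0.293  0.045] [316 179]
side tube_rack_mid 0.69 [ 0.787 -0.071  0.03 ] [266 214]
top amber_mid 0.8 [ 0.318 -0.208  0.113] [428 338]
top amber_mid 0.73 [ 0.427 -0.38   0.061] [490 292]
top amber_mid 0.65 [ 0.478 -0.24   0.09 ] [437 272]
top amber_foot 0.85 [ 0.314 -0.209 -0.002] [421 336]
top amber_foot 0.69 [ 0.475 -0.231  0.015] [428 275]
top amber_foot 0.62 [ 0.424 -0.38   0.   ] [483 293]
top diffuser_mid 0.83 [ 0.544 -0.232  0.094] [433 246]
top diffuser_mid 0.41 [0.487 0.279 0.02 ] [237 274]
top stand 0.68 [ 0.488  0.212 -0.004] [263 274]
top bar 0.6 [0.494 0.165 0.097] [276 269]
top bar 0.46 [ 0.476 -0.233  0.014] [428 275]
top stop_mid 0.85 [0.486 0.28  0.02 ] [237 274]
top stop_mid 0.66 [ 0.478 -0.24   0.089] [437 272]
top stop_grip 0.69 [0.488 0.284 0.058] [233 273]
top beaker_mid 0.61 [0.6   0.422 0.047] [182 232]
top tip_box_mid 0.98 [ 0.744 -0.293  0.045] [449 174]
top tube_rack_mid 0.87 [ 0.786 -0.072  0.031] [365 162]
```

```bash
ls pics
```

```text
side0.png
top0.png
```

View pics/side0.png

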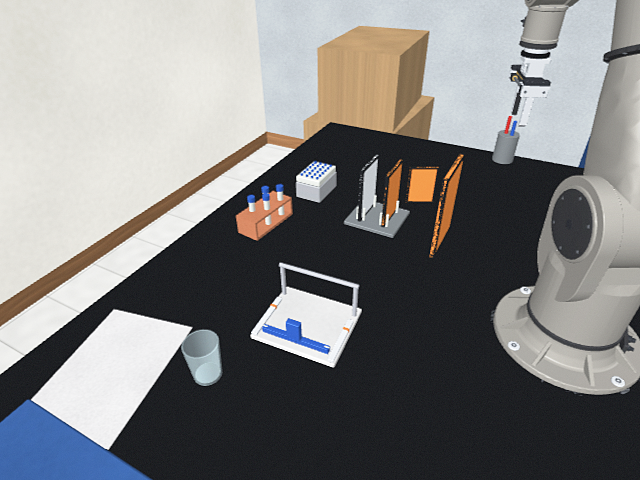

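View pics/top0.png

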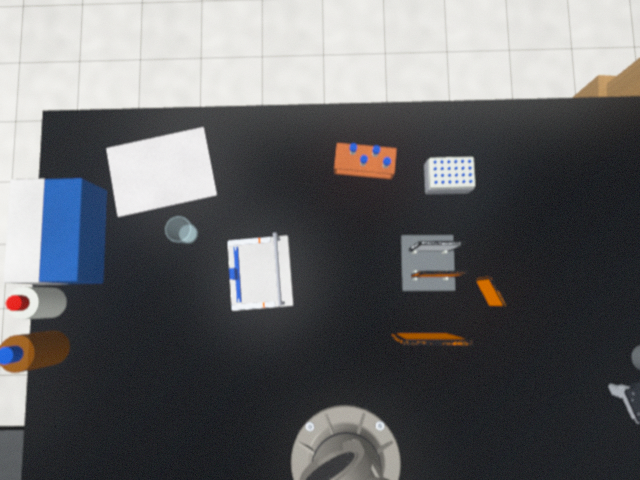

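```bash
python3 - <<'E'
from h import *
for n in ['side','top']:
    c=dict(np.load(n+'0.npz'));W=cloud(c);hsv=cv2.cvtColor(c['color'],cv2.COLOR_RGB2HSV);H,S,V=[hsv[...,i].astype(int) for i in range(3)]
    box=(np.abs(W[...,0]-.49)<.2)&(np.abs(W[...,1]-.21)<.15)
    org=box&(H<20)&(S>120)&(V>90)
    k,l,st,ce=cv2.connectedComponentsWithStats(org.astype(np.uint8))
    for i in range(1,k):
        if st[i,4]>2:
            m=l==i;print(n,'orange',ce[i].round(1),st[i,4],np.nanmedian(W[m],0).round(4),np.median(hsv[m],0))
    bl=box&(H>95)&(H<125)&(S>120)
    P=W[bl];P=P[(P[:,2]>.023)&(P[:,2]<.03)]
    if len(P):
        print(n,'bar blue',len(P),P.mean(0).round(4),P.min(0).round(3),P.max(0).round(3))
        q=cv2.fitLine(P[:,:2].astype(np.float32),cv2.DIST_L2,0,.01,.01).ravel();print('dir',q)
    P=W[bl];P=P[P[:,2]>.066];
    if len(P):print(n,'grip top',len(P),P.mean(0).round(4),P.min(0).round(3),P.max(0).round(3))
    # bar steel
    P=W[box&(W[...,2]>.098)&(W[...,2]<.106)];
    if len(P):print(n,'bar',len(P),P.mean(0).round(4),P.min(0).round(3),P.max(0).round(3), cv2.fitLine(P[:,:2].astype(np.float32),cv2.DIST_L2,0,.01,.01).ravel())
    for x in (.475,.546):
        P=W[(np.abs(W[...,0]-x)<.025)&(np.abs(W[...,1]+.237)<.08)&(W[...,2]>.165)&(W[...,2]<.18)]
        if len(P):print(n,'plate top',len(P),P.mean(0).round(4),P.min(0).round(3),P.max(0).round(3), cv2.fitLine(P[:,:2].astype(np.float32),cv2.DIST_L2,0,.01,.01).ravel())
E
```

```text
side orange [273.1 304.9] 16 [0.5778 0.2202 0.0208] [ 11.5 168.5 246.5]
side orange [346.  328.8] 13 [0.4039 0.2101 0.0202] [ 13. 192. 245.]
side bar blue 270 [0.482  0.2815 0.0259] [0.412 0.27  0.023] [0.559 0.291 0.03 ]
dir [0.99758035 0.06952281 0.48204994 0.2814515 ]
side grip top 99 [0.4845 0.286  0.0707] [0.47  0.277 0.066] [0.501 0.292 0.074]
side bar 256 [0.4892 0.1646 0.1003] [0.403 0.154 0.098] [0.585 0.174 0.104] [0.9976412  0.06864422 0.4891593  0.1645561 ]
side plate top 97 [ 0.4736 -0.2371  0.1698] [ 0.469 -0.294  0.165] [ 0.48  -0.183  0.173] [ 0.0137055   0.99990606  0.47357625 -0.23707901]
side plate top 92 [ 0.5432 -0.2304  0.1698] [ 0.538 -0.293  0.165] [ 0.55  -0.179  0.173] [ 0.01769506  0.9998434   0.5432363  -0.23037933]
top orange [259.  239.5] 4 [0.5785 0.22   0.0228] [ 12.  136.5 243. ]
top bar blue 114 [0.4871 0.2782 0.0267] [0.42  0.27  0.023] [0.553 0.287 0.03 ]
dir [0.9976692  0.06823611 0.48708582 0.2781923 ]
top grip top 58 [0.4856 0.2824 0.0726] [0.474 0.275 0.067] [0.5   0.291 0.079]
top bar 239 [0.493  0.1624 0.1019] [0.405 0.153 0.098] [0.587 0.173 0.106] [0.9976797  0.06808265 0.4930487  0.16235754]
top plate top 187 [ 0.4752 -0.2403  0.173 ] [ 0.471 -0.295  0.168] [ 0.48  -0.186  0.179] [ 0.01705536  0.99985456  0.47516876 -0.24032481]
top plate top 200 [ 0.5445 -0.2393  0.1722] [ 0.54  -0.292  0.165] [ 0.55  -0.182  0.178] [ 0.00270183  0.99999636  0.54451346 -0.23933475]
```

The pictures show three amber plates: a small one lying at (421,184), the middle-sized one in the rack at (393,194), and a large one at (447,205) in the side view. The rack one is the one meant. The orange marks are at (273,305) and (346,329), and the stop is still at the front of its travel, which leaves about 67 mm to slide.

```bash
cat >> h.py <<'E'
from scipy.spatial.transform import Rotation as Ro
from scipy.linalg import logm,expm
def T(p,r):
    M=np.eye(4);M[:3,:3]=r.as_matrix();M[:3,3]=p;return M
def pose(o):return T(o['tool_pos'],Ro.from_euler('xyz',o['ee_rot'],degrees=True))
def plan(A,B,N):
    G=expm(np.real(logm(np.linalg.inv(A)@B))/N)
    print(N,'rows:',(np.degrees(Ro.from_matrix(G[:3,:3]).as_rotvec())/8).round(3),(G[:3,3]*1e3).round(2))
def down(p,yaw): return T(p,Ro.from_euler('xyz',[180,0,yaw],degrees=True))
E
python3 - <<'E'
from h import *
A=pose(bot.get_obs());plan(A,down([.486,.284,.25],93.9),24)
E
```

```text
24 rows: [-0.    -0.    -0.386] [ 40.38 -13.94  -1.27]
```

Request:
send_rows(
  steps="0 0 -0.386 40.4 -14 -1.3 0; 0 0 -0.386 40.4 -14 -1.3 0; 0 0 -0.386 40.4 -14 -1.3 0; 0 0 -0.386 40.4 -14 -1.3 0; 0 0 -0.386 40.4 -14 -1.3 0; 0 0 -0.386 40.4 -14 -1.3 0; 0 0 -0.386 40.4 -14 -1.3 0; 0 0 -0.386 40.4 -14 -1.3 0",
)

```text
time_s: 2.0
tool_pos: [0.4484, -0.3754, 0.2301]
ee_rot: [180.0, -0.0, 44.5]
ft_force: [0.9, -0.5, -0.3]
opening: 0.0941
grasp_force: 0.0
```

Request:
send_rows(
  steps="0 0 -0.386 40.4 -14 -1.3 0; 0 0 -0.386 40.4 -14 -1.3 0; 0 0 -0.386 40.4 -14 -1.3 0; 0 0 -0.386 40.4 -14 -1.3 0; 0 0 -0.386 40.4 -14 -1.3 0; 0 0 -0.386 40.4 -14 -1.3 0; 0 0 -0.386 40.4 -14 -1.3 0; 0 0 -0.386 40.4 -14 -1.3 0",
)

```text
time_s: 2.8
tool_pos: [0.5393, -0.0484, 0.2405]
ee_rot: [180.0, -0.0, 69.2]
ft_force: [0.3, -0.5, 0.3]
opening: 0.0936
grasp_force: 0.0
```

Request:
send_rows(
  steps="0 0 -0.386 40.4 -14 -1.3 0; 0 0 -0.386 40.4 -14 -1.3 0; 0 0 -0.386 40.4 -14 -1.3 0; 0 0 -0.386 40.4 -14 -1.3 0; 0 0 -0.386 40.4 -14 -1.3 0; 0 0 -0.386 40.4 -14 -1.3 0; 0 0 -0.386 40.4 -14 -1.3 0; 0 0 0 0 0 0 0",
)

```text
time_s: 3.6
tool_pos: [0.4981, 0.2508, 0.25]
ee_rot: [180.0, -0.1, 91.2]
ft_force: [0.9, -0.4, -0.3]
opening: 0.094
grasp_force: 0.0
```

```bash
python3 - <<'E'
from h import *
o=bot.get_obs();print(o['time_s'],o['tool_pos'],o['ee_rot'],o['joints'])
plan(pose(o),down([.486,.284,.12],93.9),7)
E
```

```text
3.6 [0.49808325 0.25083896 0.25001629] [ 1.79987902e+02 -1.42023185e-01  9.12475603e+01] [ -3.16791334  15.05522482 -35.63187135 103.50551711   9.54260627
  64.37950249 -40.75335481]
7 rows: [ 0.    -0.003 -0.047] [ 4.78 -1.53 18.58]
```

Request:
send_rows(
  steps="0 0 -0.047 4.8 -1.5 18.6 0; 0 0 -0.047 4.8 -1.5 18.6 0; 0 0 -0.047 4.8 -1.5 18.6 0; 0 0 -0.047 4.8 -1.5 18.6 0; 0 0 -0.047 4.8 -1.5 18.6 0; 0 0 -0.047 4.8 -1.5 18.6 0; 0 0 -0.047 4.8 -1.5 18.6 0; 0 0 0 0 0 0 0",
)

```text
time_s: 4.4
tool_pos: [0.4877, 0.2778, 0.1173]
ee_rot: [-179.8, 0.1, 93.4]
ft_force: [1.4, -0.7, 0.0]
opening: 0.0941
grasp_force: 0.0
```

```bash
python3 - <<'E'
from h import *
o=bot.get_obs();print(o['time_s'],o['tool_pos'],o['ee_rot'])
plan(pose(o),down([.486,.284,.052],93.9),5)
c=cap('side','s1.png')
E
```

```text
4.4 [0.48766052 0.27779903 0.11728382] [-1.79826513e+02  6.27531329e-02  9.33916406e+01]
5 rows: [-0.004  0.002 -0.013] [ 1.27 -0.23 13.06]
```

View pics/s1.png

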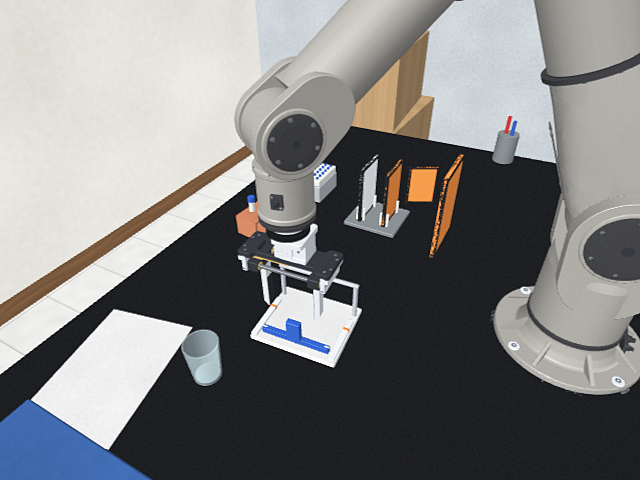

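The gripper is above the stop grip, with the fingers at (266,285) and (318,300) on either side of the grip at (293,325). I'll descend now.

Request:
send_rows(
  steps="0 0 0 0.3 0 13 0; 0 0 0 0.3 0 13 0; 0 0 0 0.3 0 13 0; 0 0 0 0.3 0 13 0; 0 0 0 0 0 10 0; 0 0 0 0 0 0 0; 0 0 0 0 0 0 0.3; 0 0 0 0 0 0 0.5",
  grip_force=20,
)

```text
time_s: 5.25
tool_pos: [0.489, 0.2796, 0.0577]
ee_rot: [180.0, -0.0, 93.4]
ft_force: [-0.6, -0.8, 0.3]
opening: 0.0811
grasp_force: 0.0
```

Request:
send_rows(
  steps="0 0 0 0 0 0 0.8; 0 0 0 0 0 0 1; 0 0 0 0 0 0 1; 0 0 0 0 0 0 1; 0 0 0 0 0 0 1; 0 0 0 0 0 0 1; 0 0 0 0 0 0 1; 0 0 0 0 0 0 1",
)

```text
time_s: 6.05
tool_pos: [0.4871, 0.2793, 0.0571]
ee_rot: [-179.9, 0.1, 93.4]
ft_force: [-11.0, -1.5, 8.7]
opening: 0.0298
grasp_force: 20.0
```

```bash
python3 - <<'E'
from h import *
o=bot.get_obs();print(o['time_s'],o['tool_pos'],o['ee_rot'],o['opening'],o['ft_force'])
sx=np.array([-.0685,.9977]);org=np.array([.491,.2152]);print((np.array(o['tool_pos'])[:2]-org)@sx)
E
```

```text
6.05 [0.48706899 0.27930331 0.05710939] [-1.79855862e+02  5.72504914e-02  9.33947029e+01] 0.029810846920189222 [-11.04616368  -1.50971627   8.72879374]
0.06422514316682025
```

Request:
send_rows(
  steps="0 0 -0.06 0 -1.5 0 1; 0 0 0 -10 0 0 1; 0 0 0 -10 0 0 1; 0 0 0 -10 0 0 1; 0 0 0 -10 0 0 1; 0 0 0 -10 0 0 1; 0 0 0 -10 0 0 1; 0 0 0 0 0 0 1",
  grip_force=30,
)

```text
time_s: 6.85
tool_pos: [0.4911, 0.2184, 0.0571]
ee_rot: [-180.0, 0.0, 93.8]
ft_force: [-1.0, -4.3, 1.8]
opening: 0.03
grasp_force: 30.0
```

```bash
cat > meas.py <<'E'
from h import *
o=bot.get_obs();print(o['time_s'],o['tool_pos'],o['ee_rot'],o['opening'],o['ft_force'])
sx=np.array([-.0685,.9977]);sy=np.array([-.9977,-.0685])
for n in ['side','top']:
    c=cap(n,f"{n}_{o['time_s']:.1f}.png")
    for k in ['stop_mid','stop_grip','mark_mid']:
        for r in models.pinpoint(k,n)[:1]: print(n,k,round(r['score'],2),np.round(r['location'],4),'sx',(np.array(r['location'])[:2]@sx).round(4))
    W=cloud(c);hsv=cv2.cvtColor(c['color'],cv2.COLOR_RGB2HSV);H,S,V=[hsv[...,i].astype(int) for i in range(3)]
    box=(np.abs(W[...,0]-.49)<.11)&(np.abs(W[...,1]-.21)<.11)
    m=box&(H<20)&(S>90)&(V>90);m&=(W[...,2]<.028)
    for a,s in ((.53,1),(.45,-1)):
        mm=m&((W[...,0]-a)*s>0);P=W[mm]
        if len(P):print(n,'mark',len(P),P.mean(0).round(4),'sx',(P[:,:2]@sx).mean().round(4))
    b=box&(H>95)&(H<125)&(S>120);P=W[b];P=P[(P[:,2]>.024)&(P[:,2]<.03)];
    if len(P):
        q=P[:,:2]@sx;print(n,'stop top',len(P),'sx mean',q.mean().round(4),np.percentile(q,[5,95]).round(4),'x range',P[:,0].min().round(3),P[:,0].max().round(3))
    crop=c['color'][270:370,235:375] if n=='side' else c['color'][225:320,215:305]
    cv2.imwrite(f"pics/c_{n}_{o['time_s']:.1f}.png",cv2.resize(crop,None,fx=5,fy=5,interpolation=cv2.INTER_CUBIC)[:,:,::-1])
E
python3 meas.py; ls pics
```

```text
6.85 [0.49106251 0.21839114 0.05712789] [-1.79961971e+02  2.32156396e-02  9.37680602e+01] 0.030030217454537662 [-0.97422137 -4.31106892  1.81942433]
side stop_mid 0.98 [0.4939 0.2215 0.0186] sx 0.1872
side stop_grip 0.97 [0.492  0.2232 0.0599] sx 0.189
side mark 16 [0.5818 0.2168 0.015 ] sx 0.1764
side mark 15 [0.4058 0.2096 0.0199] sx 0.1813
side stop top 223 sx mean 0.1864 [0.1799 0.193 ] x range 0.416 0.563
c_side_6.8.png
c_top_6.8.png
s1.png
side0.png
side_6.8.png
top0.png
top_6.8.png
```

View pics/c_side_6.8.png

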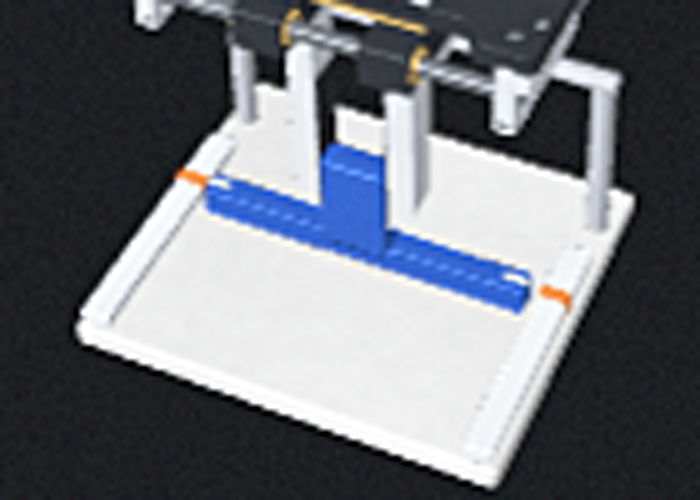

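The stop's white end lines, at crop (219,184) and (515,278), sit slightly to +x of the orange marks at (193,177) and (555,297). I'll intersect those pixel rays with the known heights.

```bash
cat >> h.py <<'E'
def ray(c,uv,z):
    K=np.array(c['mtx']);R=cv2.Rodrigues(np.array(c['rvec'],float))[0];t=np.array(c['tvec']).ravel()
    C=-R.T@t;d=R.T@np.linalg.inv(K)@np.array([*uv,1.]);return C+d*(z-C[2])/d[2]
E
python3 - <<'E'
from h import *
sx=np.array([-.0685,.9977])
c=capture('side');img=c['color'].astype(float)
hsv=cv2.cvtColor(c['color'],cv2.COLOR_RGB2HSV).astype(int)
for (u,v) in ((273.5,305.4),(346,329.3)):
    r=np.s_[int(v)-6:int(v)+7,int(u)-7:int(u)+8]
    w=np.clip(img[r][...,0]-img[r][...,2]-30,0,None);yy,xx=np.mgrid[r]
    a=((w*xx).sum()/w.sum(),(w*yy).sum()/w.sum());p=ray(c,a,.020);print('mark',np.round(a,1),p.round(4),p[:2]@sx)
for a in ((278.6,306.7),(337.9,325.5)):
    p=ray(c,a,.0267);print('pointer',p.round(4),p[:2]@sx)
# blue crossbar edges check
b=(hsv[...,0]>95)&(hsv[...,0]<125)&(hsv[...,1]>120)
W=cloud(c);q=(W[...,:2]@sx)
P=b&(W[...,2]>.0245)&(W[...,2]<.032);print('blue top',np.median(q[P]))
o=np.load('side0.npz')
for (u,v) in ((338.,270.),):pass
t=capture('top');I=t['color'].astype(float)
for p in ([.5778,.2202,.02],[.4039,.2101,.02]):
    u,v=proj(t,p)[0];r=np.s_[int(v)-7:int(v)+8,int(u)-7:int(u)+8]
    w=np.clip(I[r][...,0]-I[r][...,2]-30,0,None);yy,xx=np.mgrid[r]
    if w.sum()>0:
        a=((w*xx).sum()/w.sum(),(w*yy).sum()/w.sum());p=ray(t,a,.020);print('top mark',w.sum(),np.round(a,1),p.round(4),p[:2]@sx)
E
```

```text
mark [273.  304.9] [0.5783 0.2207 0.02  ] 0.1805459722829678
mark [345.7 328.5] [0.4058 0.2092 0.02  ] 0.1809577197696507
pointer [0.5604 0.225  0.0267] 0.18614718859528134
pointer [0.4214 0.2147 0.0267] 0.1853899146698227
blue top 0.18748346609833466
```

View pics/c_top_6.8.png

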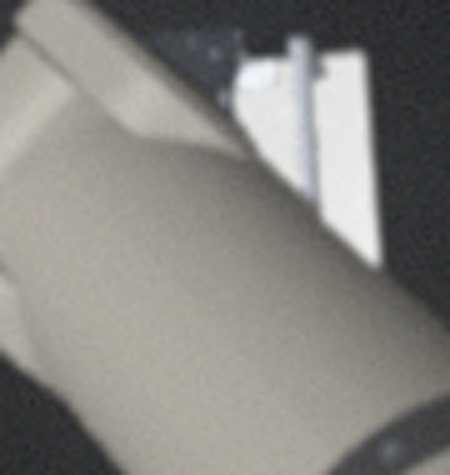

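Request:
send_rows(
  steps="0 0 0 -2.5 0 0 1; 0 0 0 -2.5 0 0 1; 0 0 0 0 0 0 1; 0 0 0 0 0 0 1; 0 0 0 0 0 0 1; 0 0 0 0 0 0 0; 0 0 0 0 0 0 0; 0 0 0 0 0 0 0",
)

```text
time_s: 8.15
tool_pos: [0.4919, 0.2144, 0.0573]
ee_rot: [180.0, 0.0, 93.8]
ft_force: [0.7, -0.2, 0.3]
opening: 0.0504
grasp_force: 0.0
```

Request:
send_rows(
  steps="0 0 0 0 0 0 0; 0 0 0 0 0 0 0; 0 0 0 0 0 -20 0; 0 0 0 0 0 -30 0; 0 0 0 0 0 -40 0; 0 0 0 0 0 -40 0; 0 0 0 0 0 -40 0; 0 0 0 0 0 -20 0",
)

```text
time_s: 8.95
tool_pos: [0.4924, 0.215, 0.2507]
ee_rot: [179.8, -0.1, 93.8]
ft_force: [0.3, -0.1, -0.2]
opening: 0.0941
grasp_force: 0.0
```

```bash
python3 meas.py; python3 - <<'E'
from h import *
o=bot.get_obs();plan(pose(o),down([.4745,-.239,.25],89.2),15)
E
```

```text
8.95 [0.49239709 0.2150265  0.25070478] [ 1.79789751e+02 -5.60986795e-02  9.38362270e+01] 0.09407559210976217 [ 0.33170491 -0.05493352 -0.16625677]
side stop_mid 0.83 [0.4944 0.2177 0.0204] sx 0.1833
side stop_grip 0.76 [0.4922 0.2196 0.0562] sx 0.1854
side mark_mid 0.38 [ 0.5473 -0.2382  0.0981] sx -0.2751
side mark 16 [0.5818 0.2167 0.0148] sx 0.1763
side mark 15 [0.4059 0.2093 0.0196] sx 0.181
side stop top 225 sx mean 0.1838 [0.1775 0.1907] x range 0.416 0.564
top mark 6 [0.5781 0.2205 0.0222] sx 0.1804
top stop top 36 sx mean 0.1804 [0.1763 0.1846] x range 0.52 0.557
15 rows: [-0.001  0.     0.039] [-30.18  -2.    -0.25]
```

```bash
python3 - <<'E'
import cv2
a=cv2.imread('pics/side_8.9.png')[295:340,265:355];a=cv2.resize(a,None,fx=8,fy=8,interpolation=cv2.INTER_CUBIC)
cv2.imwrite('pics/z.png',a)
E
```

```text
(no output)
```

View pics/z.png

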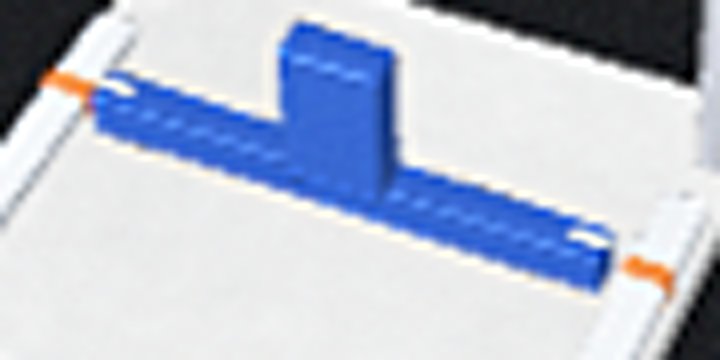

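```bash
python3 - <<'E'
from h import *
sx=np.array([-.0685,.9977]);c=capture('side')
for n,a,z in (('m',(273.1,304.9),.02),('m',(345.2,328.6),.02),('p',(279.8,305.3),.0267),('p',(338.3,324.3),.0267)):
    p=ray(c,a,z);print(n,p.round(4),p[:2]@sx)
E
```

```text
m [0.5781 0.2205 0.02  ] 0.18037851161300344
m [0.4067 0.21   0.02  ] 0.1816215827495879
p [0.5603 0.2202 0.0267] 0.18131564086940577
p [0.4221 0.2114 0.0267] 0.18197398951535076
```

Stop and marks now agree within about 1 mm. Next is the amber plate.

Request:
send_rows(
  steps="0 0 0.039 -30.2 -2 0 0.3; 0 0 0.039 -30.2 -2 0 0.45; 0 0 0.039 -30.2 -2 0 0.45; 0 0 0.039 -30.2 -2 0 0.45; 0 0 0.039 -30.2 -2 0 0.45; 0 0 0.039 -30.2 -2 0 0.45; 0 0 0.039 -30.2 -2 0 0.45; 0 0 0.039 -30.2 -2 0 0.45",
)

```text
time_s: 10.2
tool_pos: [0.4868, -0.0288, 0.2467]
ee_rot: [-180.0, -0.0, 91.3]
ft_force: [0.5, -0.2, 0.3]
opening: 0.0517
grasp_force: 0.0
```

Request:
send_rows(
  steps="0 0 0.039 -30.2 -2 0 0.45; 0 0 0.039 -30.2 -2 0 0.45; 0 0 0.039 -30.2 -2 0 0.45; 0 0 0.039 -30.2 -2 0 0.45; 0 0 0.039 -30.2 -2 0 0.45; 0 0 0.039 -30.2 -2 0 0.45; 0 0 0.039 -30.2 -2 0 0.45; 0 0 0 0 0 0 0.45",
)

```text
time_s: 11.0
tool_pos: [0.4736, -0.2429, 0.2463]
ee_rot: [-179.9, 0.0, 88.9]
ft_force: [0.4, 0.5, -0.6]
opening: 0.0517
grasp_force: 0.0
```

Request:
send_rows(
  steps="0 0 0 0 0 0 0.45; 0 0 0 0 0 0 0.45; 0 0 0 0 0 0 0.45; 0 0 0 0 0 0 0.45; 0 0 0 0 0 0 0.45; 0 0 0 0 0 0 0.45; 0 0 0 0 0 0 0.45; 0 0 0 0 0 0 0.45",
)

```text
time_s: 11.8
tool_pos: [0.4747, -0.2391, 0.2472]
ee_rot: [180.0, -0.0, 89.2]
ft_force: [-0.3, 0.8, -0.3]
opening: 0.0518
grasp_force: 0.0
```

```bash
python3 - <<'E'
from h import *
o=bot.get_obs();print(o['time_s'],o['tool_pos'],o['ee_rot'],o['opening'],o['joints'])
plan(pose(o),down([.4745,-.2395,.152],89.2),7)
c=cap('side')
W=cloud(c);P=W[(np.abs(W[...,0]-.4745)<.012)&(np.abs(W[...,1]+.237)<.065)&(W[...,2]>.165)&(W[...,2]<.176)]
print(len(P),P.mean(0),P.min(0),P.max(0),cv2.fitLine(P[:,:2].astype(np.float32),cv2.DIST_L2,0,.01,.01).ravel())
print([ (r['score'],r['location']) for r in models.pinpoint('amber_mid','side')])
E
```

```text
11.8 [ 0.47466157 -0.23907223  0.24720488] [ 1.79999546e+02 -3.45656512e-03  8.91511652e+01] 0.051817196181890804 [ 35.78216628  10.54718511 -18.08603898 107.58867136   3.67179889
  62.42332871  15.43176253]
7 rows: [ 0.    -0.    -0.001] [-0.06 -0.02 13.6 ]
100 [ 0.47351539 -0.23550327  0.16988675] [ 0.46862236 -0.297402    0.1653354 ] [ 0.48040216 -0.18345851  0.17303054] [ 0.01317351  0.9999132   0.4735154  -0.23550327]
[(0.96, [0.4288, -0.3773, 0.0601]), (0.94, [0.4702, -0.2362, 0.092]), (0.89, [0.3139, -0.2093, 0.114])]
```

Request:
send_rows(
  steps="0 0 0 0 0 13.6 0.45; 0 0 0 0 0 13.6 0.45; 0 0 0 0 0 13.6 0.45; 0 0 0 0 0 13.6 0.45; 0 0 0 0 0 13.6 0.45; 0 0 0 0 0 13.6 0.45; 0 0 0 0 0 13.6 0.45; 0 0 0 0 0 0 0.45",
  grip_force=25,
)

```text
time_s: 12.7
tool_pos: [0.4737, -0.2387, 0.15]
ee_rot: [-179.9, -0.1, 89.2]
ft_force: [0.5, 0.6, 0.2]
opening: 0.0513
grasp_force: 0.0
```

Request:
send_rows(
  steps="0 0 0 0 0 0 0.6; 0 0 0 0 0 0 0.75; 0 0 0 0 0 0 0.9; 0 0 0 0 0 0 1; 0 0 0 0 0 0 1; 0 0 0 0 0 0 1; 0 0 0 0 0 0 1; 0 0 0 0 0 0 1",
)

```text
time_s: 13.5
tool_pos: [0.4747, -0.2391, 0.1522]
ee_rot: [180.0, 0.0, 89.2]
ft_force: [-0.4, 0.3, 3.1]
opening: 0.0078
grasp_force: 25.0
```

Request:
send_rows(
  steps="0 0 0 0 0 -6 1; 0 0 0 0 0 -14 1; 0 0 0 0 0 -20 1; 0 0 0 0 0 -24 1; 0 0 0 0 0 -24 1; 0 0 0 0 0 -24 1; 0 0 0 0 0 -18 1; 0 0 0 0 0 -8 1",
)

```text
time_s: 14.3
tool_pos: [0.4752, -0.2392, 0.2927]
ee_rot: [179.8, 0.1, 89.2]
ft_force: [1.0, -0.1, -2.0]
opening: 0.0077
grasp_force: 25.0
```

```bash
cat >> h.py <<'E'
SX=np.array([-.0672,.9977,0]);SX/=np.linalg.norm(SX)
def lean(foot,th,L,dx=0):
    "tool pose holding plate with foot at world point, tilt th deg, L = foot distance ahead of TCP, dx = foot offset along tool x"
    th=np.radians(th);z=np.sin(th)*SX-np.cos(th)*np.array([0,0,1]);y=np.cos(th)*SX+np.sin(th)*np.array([0,0,1])
    R=np.c_[np.cross(y,z),y,z];p=np.array(foot)-z*L-R[:,0]*dx
    return T(p,Ro.from_matrix(R))
def footof(A,L,dx=0): return A[:3,3]+A[:3,2]*L+A[:3,0]*dx
E
python3 - <<'E'
from h import *
o=bot.get_obs();print(o['time_s'],o['tool_pos'],o['ee_rot'],o['opening'],o['ft_force'])
A=pose(o)
for n in ['side','top']:
    c=cap(n,n+'_lift.png');print(n,[(round(r['score'],2),np.round(r['location'],4)) for k in ('amber_mid','amber_foot') for r in models.pinpoint(k,n)])
f=np.array([.4915,.2155,0])-.012*SX;f[2]=.10
B=lean(f,0,.140);plan(A,B,16);print(B[:3,3],Ro.from_matrix(B[:3,:3]).as_euler('xyz',degrees=True))
E
```

```text
14.3 [ 0.47519297 -0.23923259  0.29266512] [1.79849385e+02 6.47611911e-02 8.91506646e+01] 0.007703933651575609 [ 0.98372045 -0.12610582 -1.97177438]
side [(0.84, array([ 0.4258, -0.3789,  0.0584])), (0.81, array([ 0.471 , -0.2383,  0.228 ])), (0.61, array([ 0.3137, -0.2059,  0.1139])), (0.5, array([0.4919, 0.2181, 0.0603])), (0.81, array([ 3.175e-01, -2.087e-01, -2.000e-04])), (0.69, array([ 0.4229, -0.3808,  0.0014]))]
top [(0.79, array([ 0.4775, -0.2381,  0.2264])), (0.66, array([ 0.3197, -0.2074,  0.115 ])), (0.88, array([ 0.3161, -0.2067,  0.0008])), (0.57, array([ 0.4756, -0.2362,  0.1508]))]
16 rows: [ 0.     0.001 -0.74 ] [21.71 22.28  3.3 ]
[0.49230643 0.20352713 0.24      ] [-180.            0.         -176.14666765]
```

Request:
send_rows(
  steps="0 0 0 10 0 0 1; 0 0 0 20 0 0 1; 0 0 0 26 0 0 1; 0 0 0 28 0 0 1; 0 0 0 28 0 0 1; 0 0 0 28 0 0 1; 0 0 0 24 0 0 1; 0 0 0 12 0 0 1",
)

```text
time_s: 15.4
tool_pos: [0.4769, -0.0605, 0.2898]
ee_rot: [-180.0, -0.0, 89.3]
ft_force: [-0.3, 0.1, -2.0]
opening: 0.008
grasp_force: 25.0
```

```bash
python3 - <<'E'
from h import *
o=bot.get_obs();print(o['time_s'],o['tool_pos'],o['ee_rot'],o['opening'],o['ft_force'])
A=pose(o)
f=np.array([.4915,.2155,0])-.012*SX;f[2]=.12
plan(A,lean(f,0,.140),15)
E
```

```text
15.4 [ 0.47694951 -0.06048861  0.28975549] [-1.79978887e+02 -2.06528055e-02  8.93034254e+01] 0.00803859217913091 [-0.25254776  0.13963066 -1.99477663]
15 rows: [ 0.    -0.    -0.788] [13.56 14.42  1.98]
```

Request:
send_rows(
  steps="0 0 -0.788 13.6 14.4 2 1; 0 0 -0.788 13.6 14.4 2 1; 0 0 -0.788 13.6 14.4 2 1; 0 0 -0.788 13.6 14.4 2 1; 0 0 -0.788 13.6 14.4 2 1; 0 0 -0.788 13.6 14.4 2 1; 0 0 -0.788 13.6 14.4 2 1; 0 0 -0.788 13.6 14.4 2 1",
)

```text
time_s: 16.2
tool_pos: [0.5433, 0.0759, 0.2734]
ee_rot: [-180.0, -0.0, 139.8]
ft_force: [-0.3, -0.2, -1.7]
opening: 0.0081
grasp_force: 25.0
```

Request:
send_rows(
  steps="0 0 -0.788 13.6 14.4 2 1; 0 0 -0.788 13.6 14.4 2 1; 0 0 -0.788 13.6 14.4 2 1; 0 0 -0.788 13.6 14.4 2 1; 0 0 -0.788 13.6 14.4 2 1; 0 0 -0.788 13.6 14.4 2 1; 0 0 -0.788 13.6 14.4 2 1; 0 0 0 0 0 0 1",
)

```text
time_s: 17.0
tool_pos: [0.4911, 0.2028, 0.2596]
ee_rot: [180.0, -0.0, -175.9]
ft_force: [-0.0, -0.4, -1.1]
opening: 0.0078
grasp_force: 25.0
```

Request:
send_rows(
  steps="0 0 0 0 0 0 1; 0 0 0 0 0 0 1; 0 0 0 0 0 0 1; 0 0 0 0 0 0 1; 0 0 0 0 0 0 1; 0 0 0 0 0 0 1; 0 0 0 0 0 0 1; 0 0 0 0 0 0 1",
)

```text
time_s: 17.8
tool_pos: [0.4928, 0.2011, 0.2601]
ee_rot: [180.0, 0.0, -176.3]
ft_force: [-0.4, 0.8, -1.3]
opening: 0.0076
grasp_force: 25.0
```

```bash
python3 - <<'E'
from h import *
o=bot.get_obs();print(o['time_s'],o['tool_pos'],o['ee_rot'],o['opening'],o['ft_force'],o['joints'])
A=pose(o)
for n in ['side','top']:
    c=cap(n,n+'_hov.png');print(n,[(round(r['score'],2),np.round(r['location'],4)) for k in ('amber_mid','amber_foot') for r in models.pinpoint(k,n) if r['location'][1]>0])
print(footof(A,.14))
f=np.array([.4915,.2155,0])-.0125*SX;f[2]=.06
plan(A,lean(f,18,.140),8)
E
```

```text
17.8 [0.49280191 0.20106602 0.2600501 ] [ 1.79996640e+02  4.82357470e-03 -1.76294184e+02] 0.007550117505689315 [-0.38670999  0.83690476 -1.31713701] [ 11.94177705  14.01827586 -47.5353003  105.28920595  11.3187551
  65.56362081  54.24367982]
side [(0.67, array([0.4874, 0.2031, 0.1967])), (0.57, array([0.4973, 0.201 , 0.1212]))]
top []
[0.49281314 0.20107497 0.1200501 ]
8 rows: [-0.281  0.    -0.002] [ 0.03 -6.28  7.61]
```

Request:
send_rows(
  steps="-0.281 0 0 0 -6.3 7.6 1; -0.281 0 0 0 -6.3 7.6 1; -0.281 0 0 0 -6.3 7.6 1; -0.281 0 0 0 -6.3 7.6 1; -0.281 0 0 0 -6.3 7.6 1; -0.281 0 0 0 -6.3 7.6 1; -0.281 0 0 0 -6.3 7.6 1; -0.281 0 0 0 -6.3 7.6 1",
)

```text
time_s: 18.9
tool_pos: [0.4956, 0.1594, 0.193]
ee_rot: [161.9, 0.0, -176.3]
ft_force: [-0.1, -0.0, -1.5]
opening: 0.0081
grasp_force: 25.0
```

Request:
send_rows(
  steps="0 0 0 0 0 0 1; 0 0 0 0 0 0 1; 0 0 0 0 0 0 1; 0 0 0 0 0 0 1; 0 0 0 0 0 0 1; 0 0 0 0 0 0 1; 0 0 0 0 0 0 1; 0 0 0 0 0 0 1",
)

```text
time_s: 19.7
tool_pos: [0.4954, 0.1598, 0.1932]
ee_rot: [162.0, 0.0, -176.3]
ft_force: [-0.6, -0.1, -2.1]
opening: 0.0077
grasp_force: 25.0
```

```bash
python3 - <<'E'
from h import *
o=bot.get_obs();print(o['time_s'],o['tool_pos'],o['ee_rot'],o['opening'],o['ft_force'],o['joints'])
A=pose(o)
c=cap('side','side_hov2.png');print([(round(r['score'],2),np.round(r['location'],4)) for k in ('amber_mid','amber_foot','stop_mid') for r in models.pinpoint(k,'side') if r['location'][1]>0])
print(footof(A,.14))
f=np.array([.4915,.2155,0])-.0125*SX;f[2]=.019
plan(A,lean(f,18,.140),7)
cv2.imwrite('pics/z2.png',cv2.resize(c['color'][200:370,220:380],None,fx=3.5,fy=3.5,interpolation=cv2.INTER_CUBIC)[:,:,::-1])
E
```

```text
19.7 [0.49544231 0.159788   0.19318379] [ 1.62017451e+02  2.37086955e-03 -1.76281043e+02] 0.007724593977091693 [-0.61143339 -0.12008722 -2.13123674] [ 29.46189571  17.38745419 -49.54498449 113.77950326  -5.52691767
  50.25779673  78.86556825]
[(0.78, array([0.4927, 0.1777, 0.1341])), (0.7, array([0.4949, 0.2059, 0.0593])), (0.16, array([0.4919, 0.2205, 0.0209])), (0.76, array([0.4936, 0.2229, 0.0189]))]
[0.49264433 0.20291916 0.06002271]
7 rows: [-0.     0.001 -0.002] [ 0.03 -1.8   5.58]
```

View pics/z2.png

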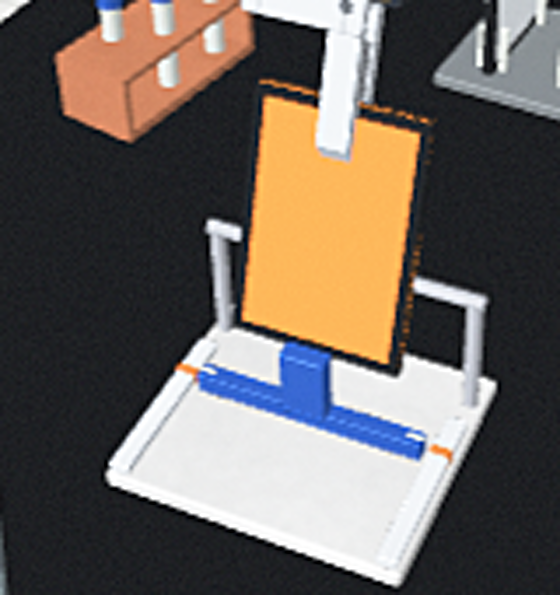

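```bash
python3 - <<'E'
from h import *
A=pose(bot.get_obs())
f=np.array([.4915,.2155,0])-.014*SX;f[2]=.019
plan(A,lean(f,17,.140),7)
E
```

```text
7 rows: [ 0.018  0.001 -0.002] [ 0.03 -1.6   5.53]
```

Request:
send_rows(
  steps="0.018 0 0 0 -1.6 5.5 1; 0.018 0 0 0 -1.6 5.5 1; 0.018 0 0 0 -1.6 5.5 1; 0.018 0 0 0 -1.6 5.5 1; 0.018 0 0 0 -1.6 5.5 1; 0.018 0 0 0 -1.6 5.5 1; 0.018 0 0 0 -1.6 5.5 1; 0 0 0 0 0 0 1",
)

```text
time_s: 20.7
tool_pos: [0.495, 0.1607, 0.1523]
ee_rot: [163.0, -0.1, -176.3]
ft_force: [0.2, -0.3, -1.3]
opening: 0.0077
grasp_force: 25.0
```

Request:
send_rows(
  steps="0 0 0 0 0 0 1; 0 0 0 0 0 0 1; 0 0 0 0 0 0 1; 0 0 0 0 0 0 1; 0 0 0 0 0 0 1; 0 0 0 0 0 0 1; 0 0 0 0 0 0 1; 0 0 0 0 0 0 1",
)

```text
time_s: 21.5
tool_pos: [0.4954, 0.1607, 0.1531]
ee_rot: [163.0, -0.0, -176.3]
ft_force: [-0.3, 0.4, -2.1]
opening: 0.0077
grasp_force: 25.0
```

```bash
python3 - <<'E'
from h import *
o=bot.get_obs();A=pose(o);f=footof(A,.14);print(o['time_s'],o['ee_rot'],o['opening'],o['ft_force'],f,f@SX,np.array([.4915,.2155,0])@SX)
c=cap('side','side_low.png')
print([(k,round(r['score'],2),np.round(r['location'],4)) for k in ('amber_mid','amber_foot','stop_mid') for r in models.pinpoint(k,'side') if r['location'][1]>0])
f2=f.copy();f2[2]-=.005
plan(A,lean(f2,17,.140),5)
E
```

```text
21.5 [ 1.63019663e+02 -1.09652845e-05 -1.76290141e+02] 0.0076686352868399425 [-0.28108447  0.37138774 -2.09711181] [0.49275597 0.20145452 0.01918227] 0.16788458971681774 0.18198272663033266
[('amber_mid', 0.64, array([0.492 , 0.2193, 0.0194])), ('stop_mid', 0.9, array([0.4942, 0.22  , 0.0233])), ('stop_mid', 0.28, array([0.4905, 0.1809, 0.094 ]))]
5 rows: [-0.     0.001 -0.003] [-0.02 -0.3   0.96]
```

Request:
send_rows(
  steps="0 0 0 0 -0.3 1 1; 0 0 0 0 -0.3 1 1; 0 0 0 0 -0.3 1 1; 0 0 0 0 -0.3 1 1; 0 0 0 0 -0.3 1 1; 0 0 0 0 0 0 1; 0 0 0 0 0 0 1; 0 0 0 0 0 0 1",
)

```text
time_s: 22.5
tool_pos: [0.4954, 0.1607, 0.1479]
ee_rot: [163.0, 0.0, -176.3]
ft_force: [0.2, 0.2, -2.1]
opening: 0.0079
grasp_force: 25.0
```

Request:
send_rows(
  steps="0 0 0 0 -0.1 0.5 1; 0 0 0 0 0 0 1; 0 0 0 0 -0.1 0.5 1; 0 0 0 0 0 0 1; 0 0 0 0 -0.1 0.5 1; 0 0 0 0 0 0 1; 0 0 0 0 0 0 1; 0 0 0 0 0 0 1",
)

```text
time_s: 23.3
tool_pos: [0.4957, 0.1608, 0.147]
ee_rot: [163.0, 0.0, -176.3]
ft_force: [-3.5, -5.9, 14.1]
opening: 0.008
grasp_force: 25.0
```

Request:
send_rows(
  steps="0 0 0 0 0.2 -0.6 1; 0 0 0 0 0 0 1; 0 0 0 0 0 0 1; 0 0 0 0 0 0 1; 0 0 0 0 0 0 1; 0 0 0 0 0 0 1; 0 0 0 0 0 0 1; 0 0 0 0 0 0 1",
)

```text
time_s: 24.1
tool_pos: [0.4956, 0.1608, 0.1471]
ee_rot: [163.0, 0.0, -176.3]
ft_force: [-0.8, -1.5, 5.5]
opening: 0.008
grasp_force: 25.0
```

```bash
python3 - <<'E'
from h import *
o=bot.get_obs();A=pose(o);f=footof(A,.14);print(o['time_s'],o['ee_rot'],o['opening'],o['ft_force'],f,f@SX)
c=cap('side')
cv2.imwrite('pics/z3.png',cv2.resize(c['color'][230:370,230:380],None,fx=4.2,fy=4.2,interpolation=cv2.INTER_CUBIC)[:,:,::-1])
plan(A,lean(f+SX*.005,17,.14),5)
E
```

```text
24.1 [ 1.63019646e+02  1.62800570e-02 -1.76298573e+02] 0.008040018548833232 [-0.84200847 -1.49011213  5.52230139] [0.49297178 0.20163486 0.01318363] 0.16805002251254836
5 rows: [-0.     0.001 -0.004] [-0.03  0.95  0.29]
```

View pics/z3.png

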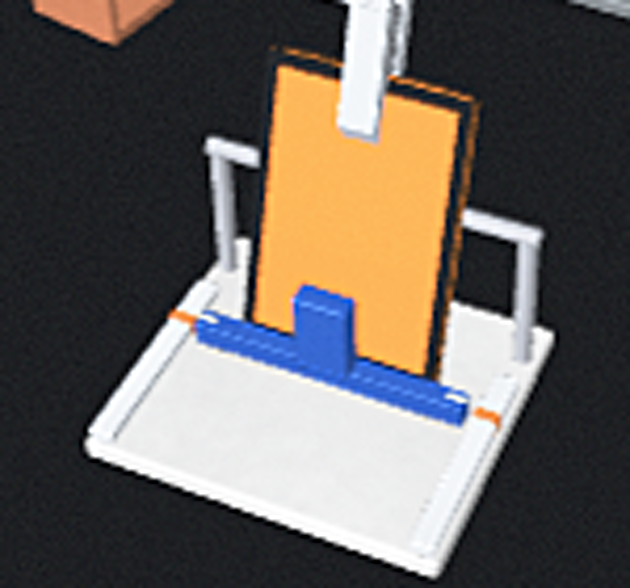

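The plate is upright behind the stop at crop (340,375), on the base, and the stop's lines still meet the marks. I'll ease it towards the stop.

Request:
send_rows(
  steps="0 0 0 0 0.1 -0.2 1; 0 0 0 0 0.8 0.2 1; 0 0 0 0 0.8 0.2 1; 0 0 0 0 0.8 0.2 1; 0 0 0 0 0 0 1; 0 0 0 0 0 0 1; 0 0 0 0 0 0 1; 0 0 0 0 0 0 1",
)

```text
time_s: 24.95
tool_pos: [0.4951, 0.1634, 0.1472]
ee_rot: [163.0, -0.0, -176.3]
ft_force: [-0.3, -0.5, -0.9]
opening: 0.008
grasp_force: 25.0
```

Request:
send_rows(
  steps="0 0 0 0 0.4 0.1 1; 0 0 0 0 0.4 0.1 1; 0 0 0 0 0 0 1; 0 0 0 0 0 0 1; 0 0 0 0 0 0 1; 0 0 0 0 0 0 1; 0 0 0 0 0 0 1; 0 0 0 0 0 0 1",
)

```text
time_s: 25.75
tool_pos: [0.4952, 0.1642, 0.1474]
ee_rot: [163.0, 0.0, -176.3]
ft_force: [-0.8, -0.5, -0.8]
opening: 0.0078
grasp_force: 25.0
```

Request:
send_rows(
  steps="0 0 0 0 0.4 0.1 1; 0 0 0 0 0.4 0.1 1; 0 0 0 0 0 0 1; 0 0 0 0 0 0 1; 0 0 0 0 0 0 1; 0 0 0 0 0 0 1; 0 0 0 0 0 0 1; 0 0 0 0 0 0 1",
)

```text
time_s: 26.55
tool_pos: [0.4951, 0.165, 0.1474]
ee_rot: [163.0, 0.0, -176.3]
ft_force: [0.4, 0.0, -1.8]
opening: 0.0075
grasp_force: 25.0
```

Request:
send_rows(
  steps="0 0 0 0 0.4 0.1 1; 0 0 0 0 0.4 0.1 1; 0 0 0 0 0 0 1; 0 0 0 0 0 0 1; 0 0 0 0 0 0 1; 0 0 0 0 0 0 1; 0 0 0 0 0 0 1; 0 0 0 0 0 0 1",
)

```text
time_s: 27.35
tool_pos: [0.4951, 0.1658, 0.1475]
ee_rot: [163.0, 0.0, -176.3]
ft_force: [0.3, -2.4, -0.8]
opening: 0.0076
grasp_force: 25.0
```

Request:
send_rows(
  steps="0 0 0 0 0.4 0.1 1; 0 0 0 0 0 0 1; 0 0 0 0 0 0 1; 0 0 0 0 0 0 1; 0 0 0 0 0 0 1; 0 0 0 0 0 0 1; 0 0 0 0 0 0 1; 0 0 0 0 0 0 1",
)

```text
time_s: 28.15
tool_pos: [0.4951, 0.1662, 0.1475]
ee_rot: [163.0, 0.0, -176.3]
ft_force: [0.6, -5.3, 1.0]
opening: 0.0076
grasp_force: 25.0
```

```bash
python3 - <<'E'
from h import *
o=bot.get_obs();A=pose(o);f=footof(A,.14);print(f,f@SX)
f2=f-SX*.0003;f2[2]=.0138
for th in (20,21,22): plan(A,lean(f2,th,.14),7)
E
```

```text
[0.49244494 0.20698381 0.0135837 ] 0.1734222845161293
7 rows: [-0.054  0.001 -0.002] [-0.02 -1.09 -0.04]
7 rows: [-0.072  0.001 -0.002] [-0.02 -1.44 -0.04]
7 rows: [-0.09   0.001 -0.002] [-0.02 -1.78 -0.03]
```

Request:
send_rows(
  steps="-0.054 0 0 0 -1.1 -0.04 1; -0.054 0 0 0 -1.1 -0.04 1; -0.054 0 0 0 -1.1 -0.04 1; -0.054 0 0 0 -1.1 -0.04 1; -0.054 0 0 0 -1.1 -0.04 1; -0.054 0 0 0 -1.1 -0.04 1; -0.054 0 0 0 -1.1 -0.04 1; 0 0 0 0 0 0 1",
)

```text
time_s: 28.95
tool_pos: [0.4955, 0.1587, 0.1452]
ee_rot: [160.0, -0.0, -176.3]
ft_force: [-0.4, -1.1, -2.1]
opening: 0.0078
grasp_force: 25.0
```

Request:
send_rows(
  steps="0 0 0 0 0 0 1; 0 0 0 0 0 0 1; -0.054 0 0 0 -1.1 0 1; -0.054 0 0 0 -1.1 0 1; 0 0 0 0 0 0 1; 0 0 0 0 0 0 1; 0 0 0 0 0 0 1; 0 0 0 0 0 0 1",
)

```text
time_s: 29.75
tool_pos: [0.4956, 0.1569, 0.1446]
ee_rot: [159.1, 0.0, -176.3]
ft_force: [0.3, -1.6, -2.8]
opening: 0.0084
grasp_force: 25.0
```

```bash
python3 - <<'E'
from h import *
o=bot.get_obs();A=pose(o);f=footof(A,.14);print(o['time_s'],f,f@SX,o['ee_rot'],o['ft_force'],o['torque'])
E
```

```text
29.75 [0.49239415 0.20661186 0.0137546 ] 0.17305459494957737 [ 1.59135928e+02  2.66008149e-03 -1.76279959e+02] [ 0.27100435 -1.61679157 -2.76042904] [-1.13073347 -0.14974256  0.07562674]
```

Request:
send_rows(
  steps="-0.05 0 0 0 -1 0 1; 0 0 0 0 0 0 1; 0 0 0 0 0 0 1; 0 0 0 0 0 0 1; 0 0 0 0 0 0 1; 0 0 0 0 0 0 1; 0 0 0 0 0 0 1; 0 0 0 0 0 0 1",
)

```text
time_s: 30.55
tool_pos: [0.4957, 0.1559, 0.1442]
ee_rot: [158.7, 0.0, -176.3]
ft_force: [0.2, -1.5, -1.8]
opening: 0.0078
grasp_force: 25.0
```

Request:
send_rows(
  steps="-0.05 0 0 0 -1 0 1; 0 0 0 0 0 0 1; 0 0 0 0 0 0 1; 0 0 0 0 0 0 1; 0 0 0 0 0 0 1; 0 0 0 0 0 0 1; 0 0 0 0 0 0 1; 0 0 0 0 0 0 1",
)

```text
time_s: 31.35
tool_pos: [0.4958, 0.1549, 0.1438]
ee_rot: [158.3, 0.0, -176.3]
ft_force: [0.9, -0.1, -1.5]
opening: 0.0079
grasp_force: 25.0
```

Request:
send_rows(
  steps="-0.05 0 0 0 -1 0 1; 0 0 0 0 0 0 1; 0 0 0 0 0 0 1; 0 0 0 0 0 0 1; 0 0 0 0 0 0 1; 0 0 0 0 0 0 1; 0 0 0 0 0 0 1; 0 0 0 0 0 0 1",
  grip_force=10,
)

```text
time_s: 32.15
tool_pos: [0.4958, 0.1543, 0.1436]
ee_rot: [157.9, 0.0, -176.3]
ft_force: [-0.6, 5.0, 3.4]
opening: 0.008
grasp_force: 10.0
```

The plate is on the bar. Releasing now.

Request:
send_rows(
  steps="0 0 0 0 0.2 0 0.88; 0 0 0 0 0 0 0.85; 0 0 0 0 0 0 0.8; 0 0 0 0 0 0 0.75; 0 0 0 0 0 0 0.7; 0 0 0 0 0 0 0.65; 0 0 0 0 0 0 0.6; 0 0 0 0 0 0 0.6",
)

```text
time_s: 32.95
tool_pos: [0.4958, 0.1542, 0.1435]
ee_rot: [157.9, -0.0, -176.3]
ft_force: [0.2, -0.7, -0.5]
opening: 0.0374
grasp_force: 0.0
```

Request:
send_rows(
  steps="0 0 0 0 0 0 0.6; 0 0 0 0 0 -5 0.6; 0 0 0 0 0 -10 0.6; 0 0 0 0 0 -15 0.6; 0 0 0 0 0 -20 0.6; 0 0 0 0 0 -25 0.6; 0 0 0 0 0 -25 0.6; 0 0 0 0 0 -10 0.6",
)

```text
time_s: 33.75
tool_pos: [0.4994, 0.112, 0.2478]
ee_rot: [158.0, 0.2, -176.4]
ft_force: [-0.0, 0.0, 0.4]
opening: 0.0374
grasp_force: 0.0
```

```bash
python3 meas.py; python3 - <<'E'
from h import *
for n in ['side','top']:
    c=capture(n);print(n,[(k,round(r['score'],2),np.round(r['location'],4)) for k in ('amber_mid','amber_foot','stop_mid','diffuser_mid') for r in models.pinpoint(k,n)[:3]])
    if n=='side': cv2.imwrite('pics/z4.png',cv2.resize(c['color'][230:370,230:380],None,fx=4.2,fy=4.2,interpolation=cv2.INTER_CUBIC)[:,:,::-1])
E
```

```text
33.75 [0.49942298 0.1120459  0.24782834] [ 1.57985138e+02  1.50517461e-01 -1.76357071e+02] 0.037428093538284885 [-0.01821198  0.00796764  0.36221989]
side stop_mid 0.93 [0.4918 0.221  0.0181] sx 0.1868
side stop_grip 0.66 [0.4907 0.2182 0.0568] sx 0.1841
side mark 28 [0.5618 0.2136 0.0198] sx 0.1746
side mark 20 [0.4162 0.2078 0.021 ] sx 0.1788
side stop top 221 sx mean 0.1835 [0.1769 0.1896] x range 0.416 0.566
top stop_mid 0.52 [0.487  0.2169 0.0192] sx 0.183
top stop_grip 0.68 [0.4916 0.2184 0.0571] sx 0.1842
top mark_mid 0.29 [ 0.4877  0.2115 -0.0024] sx 0.1776
top mark 11 [0.564  0.2167 0.0204] sx 0.1776
top mark 8 [0.4138 0.2072 0.0216] sx 0.1784
top stop top 105 sx mean 0.1803 [0.1762 0.1849] x range 0.421 0.56
side [('amber_mid', 0.75, array([ 0.3163, -0.2082,  0.1137])), ('amber_mid', 0.65, array([ 0.4277, -0.3785,  0.0578])), ('amber_mid', 0.64, array([0.4919, 0.1787, 0.0864])), ('amber_foot', 0.79, array([0.4948, 0.2052, 0.0183])), ('amber_foot', 0.74, array([ 0.3184, -0.2104,  0.0013])), ('amber_foot', 0.64, array([ 0.4247, -0.3806,  0.0065])), ('stop_mid', 0.83, array([0.4918, 0.2202, 0.0192])), ('diffuser_mid', 0.96, array([ 0.547 , -0.2392,  0.0955]))]
top [('amber_mid', 0.82, array([0.4992, 0.1764, 0.087 ])), ('amber_mid', 0.69, array([ 0.3202, -0.209 ,  0.1138])), ('amber_mid', 0.59, array([ 0.4274, -0.3778,  0.0609])), ('amber_foot', 0.98, array([ 0.4261, -0.38  , -0.001 ])), ('amber_foot', 0.86, array([0.4907, 0.2141, 0.0136])), ('stop_mid', 0.71, array([0.491 , 0.2202, 0.0196])), ('diffuser_mid', 0.78, array([ 0.547 , -0.2336,  0.0982]))]
```

View pics/z4.png

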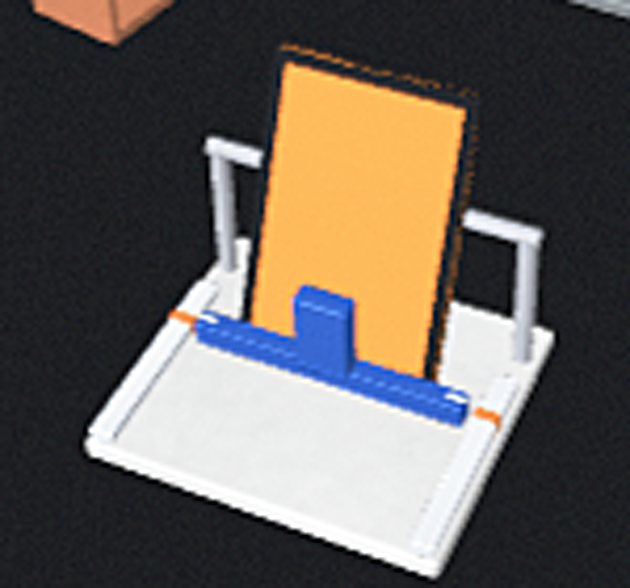

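The plate leans at about 22° on the bar, centred behind the stop at crop (340,375). The stop's lines are still level with the marks at (185,317) and (488,417), and the gripper is clear.

```bash
python3 -c "
from station import job
print(job.close_job())"
```

```text
the job is handed in; nothing more can be done
None
```

I set the stop to within about 1 mm of the orange marks, leaned the amber plate centred on the stand at about 22°, released it and handed the job in; no verdict was returned.

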